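# Pack the fish food jars and snap the lid on the box

## Task

Pack both glass jars from the turntable upright into the food box, one behind the other in the free lane between the two cartons, leaving the cartons in their places. Then put the green clip-on lid on the box, press it down until it clicks all round, and do not let up after the click: keep pressing firmly so that the orange seal stays well squeezed, and finish while still pressing the lid down with the gripper. Leave the dish, scoop, tweezers, bottle, magnet and cup where they are.

Things in the scene. Friction and masses are not known exactly. Their poses are not given: they have to be found in the camera images.
- box: White square food box, open on top, fixed: outside 128 x 128 x 80 (high) mm, walls 6, floor 5 thick, inside 116 x 116. Origin under its centre on the ledge, z up, x and y square to the walls. Two cartons stand inside along the +x and -x walls; the free lane between them, about 58 mm wide and 116 long, runs along the box's y axis through its centre.
- seal (a joint): How far the orange spring-backed seal frame on the box's wall tops is pressed down, in m: 0 free (its top is then 85 mm above the ledge), 0.005 fully down, level with the wall tops. About 3 N per mm, 16 N fully down. Let go after the click, the lid rests with the seal about 1 mm down; well squeezed is 3 mm or more; a push of 13 N holds it about 4 mm down.
- bead (a point): Centre of the grey round snap bead in the middle of the box's +x outer wall, 64 mm above the ledge; each of the four walls has one, 50 mm long, standing 5 mm out. The beads spring inwards as the lid's flaps pass.
- lid: Green clip-on lid, 146 x 146 mm, about 0.14 kg, lying right way up on the ledge. Origin at its centre, level with the lower edges of its four clip flaps, z up. Plate underside 26.5 mm and plate top 31.5 mm above the origin. Fits the box in any of the four square yaws, about 3 mm play each way.
- lid_grip (a point): Middle of the white bar grip on the lid, 44.5 mm above the lid's origin. The bar is 14 mm thick along the lid's x, 50 mm long along the lid's y and rises 26 mm from the plate, its top 57.5 mm above the lid's origin.
- lid_seat (a point): Point on the box axis 53.5 mm above the ledge: where the lid's origin comes when fully down. On the way down the flaps meet the beads about 13 mm above it, the push rises to a peak of 12 to 18 N about 11 mm above it, then drops to nothing (the click) by about 8 mm above and the lid is drawn down; the plate meets the seal 5 mm above it.
- jar_amber: Amber glass jar, round, 48 mm across and 42 mm high, with a round orange knob 20 mm across and 22 mm high on top (64 mm in all), about 0.13 kg. Origin under its centre, z up. Starts on the turntable.
- jar_green: Green glass jar of the same size and shape, with a blue knob 20 mm across. Starts on the turntable.
- turntable: Low wooden turntable, disc 170 mm across, top 25 mm above the ledge, base fixed, the disc turns stiffly. Origin on the ledge under its centre. The jars stand 42 mm either side of its centre.
- carton_a: Cardboard carton 28 x 108 x 36 (high) mm inside the box along its +x wall, origin under its centre; it stays there.
- carton_b: Cardboard carton 28 x 108 x 36 (high) mm inside the box along its -x wall, origin under its centre; it stays there.
- dish: White ceramic feeding dish, 84 mm across, 30 high, origin under its centre. Leave alone.
- scoop: Blue plastic scoop, 24 mm high, cup 50 x 40 mm around its origin, handle 115 mm towards its -x. Leave alone.
- tweezers: Steel tweezers lying flat, 125 mm long along x, 6 high, origin at the middle. Leave alone.
- conditioner: Closed bottle, 54 mm across, 150 high, origin under its centre. Leave alone.
- magnet: Black algae magnet with a red grip, 70 x 45 x 38 mm, origin under its centre. Leave alone.
- cup: Clear plastic cup, 64 mm across, 70 high, origin under its centre. Leave alone.

How it is judged:
By the outcome, as a careful person would: the job done as asked, in the order asked, and still so for the second after the job is handed in, while the arm keeps its last pose, push and grip.
It also fails if it takes over 67 s, if anything falls off the work surface, if the arm or the gripper's body presses on something with over 40 N, if the wrist force passes 120 N, or if a joint passes its speed limit or range.

## Robot

A 7-joint arm with a two-finger parallel gripper is mounted at the origin on the work surface. World frame = base frame: x ahead of the robot, y to its left, z up, the work surface at z = 0. Lengths are in m, angles in rad, forces in N, time in s.
With the tool pointing down it reaches from about 0.4 to 0.9 m from the base axis. Payload 5.6 kg.
Tool frame: the origin (TCP) lies at the very end of the fingers, on their centre line; the grasp point (between the pads) lies 19 mm behind it (robot.tcp_to_grasp is the distance from the TCP to the grasp point, in m); z points along the fingers, y is the line along which they close (so a half turn about z gives the same grasp; the last joint's range is limited). The gripper opens to 92 mm and grips with 3 to 60 N. Pads are 20 mm wide; open, the fingers measure 128 mm over their backs; the gripper's body (75 mm by 189 mm) begins 69 mm behind the grasp point.
Start: joints at [-1.264, 0.468, -0.012, 1.603, 0.006, 1.071, -0.056], TCP at [0.223, 0.611, 0.215] pointing down, gripper open.
Joint ranges: [-2.53, 2.53], [-0.31, 2.02], [-1.57, 1.55], [0.28, 2.44], [-1.29, 4.43], [0.15, 1.84], [-2.92, 2.92]. Speed limits (rad/s): [2.57, 2.57, 3.14, 3.14, 3.14, 3.14, 3.14].

## Interface

Orientations are given as [roll, pitch, yaw] about the fixed x, y, z axes, in that order (R = Rz(yaw) Ry(pitch) Rx(roll)).
In Python, from workcell import robot gives the robot as it stands.
- The arm moves only by the tool pendant, called as name(argument=value, ...) on one line, values as JSON. Schema: {"type":"object","properties":{"motion":{"type":"string"},"finger_gap":{"type":"number"},"squeeze":{"type":"number"},"only":{"type":"string"},"quiet":{"type":"boolean"},"lines":{"type":"string"}},"required":["motion"],"additionalProperties":false}. motion is a string of 1 to 12 rows, one to a line, with the numbers parted by commas; each row has 6 numbers: dx, dy, dz in m, then a rotation vector rx, ry, rz in rad; each row shifts and turns the commanded pose from where the row before left it, along the tool's axes as they then stand; what a row does not reach is not made up. A row lasts 1/10 s, in which the tool goes at most 0.05 m and 0.15 rad, less where a joint would pass 70% of its speed; a pose out of reach is approached as far as the arm can. finger_gap is the finger opening in m, set as the call begins (left out keeps the last). The fingers move at their own pace and stop on an object; squeeze is the grip in N (left out, the last holds). Time passes only in rows, so rows that do not move let the fingers close. The tool returns the time, the measured TCP pose, the force, the opening and the grip force at its end. only (a regular expression) keeps the lines of the reply that match it, lines (a string "A,B") keeps lines A to B, and quiet returns only ok. Input that does not fit is refused with a message, and nothing moves.
- robot.get_state(): the state, without advancing time (a new reading comes with each control period).
- robot.read_camera(name): name is "side" or "top" or "wrist"; returns a dict with "img" (384x512x3 uint8, red, green, blue), "depth" (384x512 float32, m along the optical axis (not along the pixel's ray), 0 where there is no reading), "fov_y" (degrees; the focal length in pixels is half the picture's height over the tangent of half this angle, whatever the lens; pixels are square), "cx", "cy" (the principal point, pixels), "rvec" (rotation vector, rad) and "tvec" (3), from world to camera coordinates, as OpenCV has them. Camera axes: x right, y down, z forward; pixel columns grow to the right and rows downward; lengths in m; the calibration is good to about 2 mm. A picture is of the moment at which its call begins.
- robot.job_done(): hands the job in; it is judged then, once.
The state is a dict: "clock": time; "joints": joint angles; "joint_vel": joint speeds; "joint_torque": joint torques, N m; "tcp_pos": TCP position; "tool_rot": TCP orientation; "ft_force": force on the tool from outside, world axes, zero at the start; "moment": the same for the moment, N m; "gripper_width": finger opening in m; "grip_force": force on a finger pad.
Only numpy, scipy, OpenCV 4.12 (cv2) and the standard library are available. Lean on these libraries where they do the work, as an engineer would, in place of code of your own. Each camera call takes 0.05 s, during which the arm holds its last target. There are 200 camera calls.

## Working session

There is one attempt and no reset: what is moved stays moved. The work goes in short steps, Python scripts to look and compute and a tool call to move; the robot and the scene stay as the last step left them, time stands still between calls to the robot, and variables do not carry over. Pictures are saved under pics/ and viewed, at most 10 in all, crops included, and the job is handed in when it is done.

```bash
ls; mkdir -p pics
```

Create h.py:
```python
import numpy as np, cv2
from workcell import robot
def cam(n):
    c=robot.read_camera(n); h=c["img"].shape[0]
    c["f"]=h/2/np.tan(np.radians(c["fov_y"])/2); c["R"]=cv2.Rodrigues(np.array(c["rvec"],float))[0]; c["t"]=np.array(c["tvec"],float).ravel(); return c
def plane(c,u,v,z):
    d=c["R"].T@np.array([(u-c["cx"])/c["f"],(v-c["cy"])/c["f"],1]); o=-c["R"].T@c["t"]
    return o+d*(z-o[2])/d[2]
def cloud(c):
    v,u=np.mgrid[:c["depth"].shape[0],:c["depth"].shape[1]]; d=c["depth"]
    p=np.stack([(u-c["cx"])/c["f"]*d,(v-c["cy"])/c["f"]*d,d],-1)
    return (p-c["t"])@c["R"]
```

Run:
```python
from h import *
a=[cam(n) for n in("top","side","wrist")]
for n,c in zip(("top","side","wrist"),a):
    cv2.imwrite(f"pics/{n}0.png",c["img"][...,::-1]); print(n,-c["R"].T@c["t"],c["R"][2],c["fov_y"],c["cx"],c["cy"],(c["depth"]>0).mean())
s=robot.get_state();print(s)
```

```text
pics
workcell.py
top [0.45480999 0.06757502 1.13519025] [ 0.09823748 -0.00628611 -0.99514315] 53.73884035719358 257.05525716274354 185.60679175192513 0.9958445231119791
side [0.36035131 0.75785042 0.89690186] [ 0.19782303 -0.63842133 -0.74383079] 47.131268687371445 259.26084012115126 188.57599163269563 0.9959665934244791
wrist [0.14893985 0.63707425 0.38499456] [ 0.25823899 -0.09611668 -0.96128779] 59.51656473053583 255.2038678628438 189.44197787673042 0.995941162109375
{'clock': 0.15, 'joints': array([-1.26399549,  0.46819751, -0.01163331,  1.60340911,  0.0060276 ,
        1.07139189, -0.05628303]), 'joint_vel': array([ 0.0001035 , -0.00235658, -0.00204931, -0.00381766, -0.00070936,
       -0.00105332,  0.00026372]), 'joint_torque': array([ 1.85562218e-03, -5.20956767e+01, -1.21548623e-02, -2.43981045e+01,
       -5.66927588e-02,  1.52533542e-02,  1.04780645e-04]), 'tcp_pos': array([0.22265786, 0.61019677, 0.21384574]), 'tool_rot': array([-3.14022589e+00,  1.14763792e-04,  2.79178422e+00]), 'ft_force': array([-0.22887604, -0.45542231,  0.23398593]), 'moment': array([-0.00107842, -0.0376819 , -0.03309908]), 'grip_force': 0.0, 'gripper_width': 0.09167142843894574}
```

View pics/top0.png

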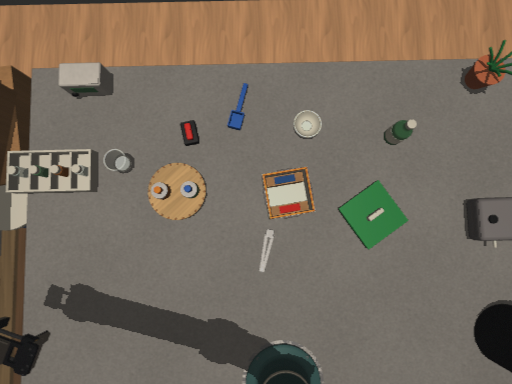

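View pics/side0.png

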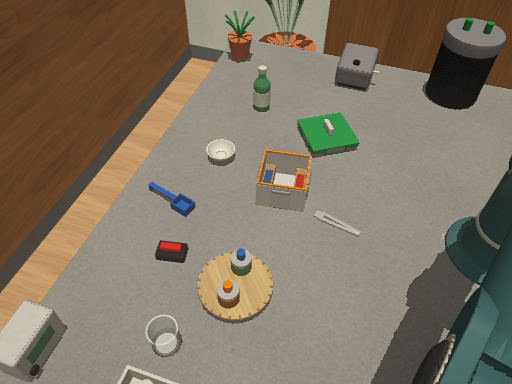

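The top view shows the turntable at about (177,191) with the amber jar's knob at (159,190) and the green jar's at (189,188). The box is at (288,193), with its lane running roughly along image columns, and the lid is at (373,214), turned about 35°. The side view agrees. Next I measure these.

Create m.py:
```python
from h import *
def meas(n):
    c=cam(n); hsv=cv2.cvtColor(c["img"],cv2.COLOR_RGB2HSV); P=cloud(c); H,S,V=hsv[...,0].astype(int),hsv[...,1],hsv[...,2]
    X,Y,Z=P[...,0],P[...,1],P[...,2]
    print(n,"table z",np.median(Z[(abs(X-.45)<.3)&(abs(Y-.1)<.3)]))
    def rep(name,m,z):
        k,l,st,ce=cv2.connectedComponentsWithStats(m.astype(np.uint8))
        if k<2: print(name,"none");return
        i=1+np.argmax(st[1:,4]); mm=l==i
        vs,us=np.nonzero(mm)
        Q=np.array([plane(c,u,v,z)[:2] for u,v in zip(us,vs)]).astype(np.float32)
        (cx,cy),(w,h),a=cv2.minAreaRect(Q*1000)
        print(name,"n",len(us),"px",ce[i].round(1),"z",np.percentile(Z[mm],[10,50,90]).round(4),"mean",Q.mean(0).round(4),"rect",round(cx,1),round(cy,1),round(w,1),round(h,1),round(a,1), "depthmean",P[mm].mean(0).round(4))
    org=(H>=5)&(H<=18)&(S>170)&(V>120); blue=(H>100)&(H<125)&(S>130)&(V>60); grn=(H>50)&(H<75)&(S>150)
    R=lambda x0,x1,y0,y1:(X>x0)&(X<x1)&(Y>y0)&(Y<y1)
    rep("amber knob",org&(Z>.075)&(Z<.1)&(Y>.2),.089)
    rep("blue knob",blue&(Z>.06)&(Z<.1)&(Y>.15),.089)
    rep("seal",org&(Z>.07)&(Z<.1)&(Y<.2)&(Y>-.1),.085)
    rep("lidplate",grn&(Z>.02)&(Z<.045)&(X>.2)&(X<.7)&(Y<-.05),.0315)
    rep("grip top",(S<70)&(V>130)&(Z>.05)&(Z<.065)&R(.25,.6,-.4,-.1),.0575)
    rep("cartonblue",blue&(Z<.06)&(Y<.2)&(Y>-.05)&(X<.6)&(X>.3),.041)
    rep("cartonred",((H<4)|(H>175))&(S>150)&R(.3,.6,-.1,.15),.041)
    rep("disc",(Z>.018)&(Z<.032)&R(.25,.6,.2,.5),.025)
import sys
for n in sys.argv[1:]: meas(n)
```

```bash
python3 m.py top side
```

```text
top table z 0.0017030618787452437
amber knob n 32 px [156.9 189.3] z [0.0886 0.0908 0.0931] mean [0.5545 0.3385] rect 553.9 338.2 16.7 13.9 88.6 depthmean [0.5544 0.3381 0.0907]
blue knob n 34 px [187.3 188.4] z [0.0878 0.0902 0.0926] mean [0.5549 0.2543] rect 554.7 255.1 16.7 13.9 88.6 depthmean [0.5548 0.254  0.0904]
seal n 104 px [294.2 177.7] z [0.0807 0.0856 0.0883] mean [ 0.5782 -0.0432] rect 577.5 -45.5 162.4 82.3 56.1 depthmean [ 0.5782 -0.0432  0.0853]
lidplate n 324 px [393.6 214. ] z [0.0298 0.0325 0.0349] mean [ 0.4713 -0.3344] rect 475.6 -318.9 97.0 60.8 34.2 depthmean [ 0.4713 -0.334   0.0324]
grip top n 77 px [375.9 214. ] z [0.0562 0.0585 0.0613] mean [ 0.4721 -0.2748] rect 472.3 -274.9 12.9 49.6 34.7 depthmean [ 0.4721 -0.2745  0.0584]
cartonblue n 112 px [284.3 179. ] z [0.0402 0.0425 0.0447] mean [ 0.5803 -0.0189] rect 580.3 -18.8 16.3 56.0 8.1 depthmean [ 0.5801 -0.0188  0.0425]
cartonred n 128 px [289.4 208. ] z [0.0405 0.0431 0.0454] mean [ 0.4958 -0.0312] rect 495.7 -31.4 19.0 56.1 8.9 depthmean [ 0.4957 -0.031   0.0431]
disc n 1629 px [177.5 197. ] z [0.0236 0
[... 604 characters left out ...]
0.0302 0.0324 0.0347] mean [ 0.471  -0.2706] rect 472.9 -274.4 144.5 144.7 34.0 depthmean [ 0.4709 -0.2695  0.0324]
grip top n 57 px [328.5 124.4] z [0.0537 0.0578 0.0601] mean [ 0.4709 -0.2736] rect 470.8 -273.7 14.5 51.6 34.6 depthmean [ 0.4709 -0.2737  0.0574]
cartonblue n 74 px [267.7 176. ] z [0.0407 0.0423 0.0439] mean [ 0.5809 -0.0273] rect 581.2 -27.2 16.6 43.7 7.2 depthmean [ 0.5805 -0.0261  0.0423]
cartonred n 80 px [299.2 180.6] z [0.0403 0.0421 0.0445] mean [ 0.4965 -0.0392] rect 496.2 -39.3 17.7 44.0 7.7 depthmean [ 0.4963 -0.0381  0.0422]
disc n 2474 px [242.2 290.1] z [0.0235 0.0256 0.0277] mean [0.5328 0.3063] rect 534.7 297.3 170.8 131.5 89.9 depthmean [0.5327 0.3066 0.0256]
```

Every size and height matches what was given:
- Jars: green at (0.555, 0.2545), amber at (0.554, 0.339).
- Box: centre (0.5375, -0.0255), yaw 8.3°.
- Lid: grip at (0.4715, -0.274), yaw 34.5°.

I turn the tool so the fingers close along box x.

Create d.py:
```python
# usage: d.py x y z [toolY_angle_deg] -> move in tool axes (after no rotation), rz needed
import sys,numpy as np
from scipy.spatial.transform import Rotation as Ro
from workcell import robot
s=robot.get_state(); R=Ro.from_euler("xyz",s["tool_rot"]).as_matrix()
t=np.array(list(map(float,sys.argv[1:4])))
a=np.degrees(np.arctan2(R[1,1],R[0,1])); print("toolY",a.round(2),"pos",s["tcp_pos"].round(4),"tiltz",R[:,2].round(4))
print("delta tool",(R.T@(t-s["tcp_pos"])).round(4))
if len(sys.argv)>4:
    d=(a-float(sys.argv[4])+90)%180-90; print("rz",np.radians(d).round(4)); 
    R2=R@Ro.from_rotvec([0,0,np.radians(d)]).as_matrix(); print("delta after turn",(R2.T@(t-s["tcp_pos"])).round(4))
print("F",s["ft_force"].round(2),"w",s["gripper_width"].round(4),s["grip_force"],"clk",s["clock"],"j",s["joints"].round(2))
```

```text
(no output)
```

pendant(motion="0,0,0,0,0,0.15\n0,0,0,0,0,0.15\n0,0,0,0,0,0.15\n0,0,0,0,0,0.15\n0,0,0,0,0,0.15\n0,0,0,0,0,0.15\n0,0,0,0,0,0.15\n0,0,0,0,0,0.025", finger_gap=0.05, squeeze=20)

```text
clock: 1.05
tcp_pos: [0.2227, 0.6106, 0.2144]
tool_rot: [3.141, 0.0, 1.715]
ft_force: [0.7, -0.8, -0.5]
gripper_width: 0.0505
grip_force: 0.0
```

```bash
python3 d.py .555 .2545 .15 8.3
```

```text
toolY 8.28 pos [0.2227 0.6106 0.2144] tiltz [ 2.e-04 -4.e-04 -1.e+00]
delta tool [-0.4002  0.2776  0.0646]
rz -0.0003
delta after turn [-0.4003  0.2775  0.0646]Traceback (most recent call last):
  File "d.py", line 12, in <module>
    print("F",s["ft_force"].round(2),"w",s["gripper_width"].round(4),s["grip_force"],"clk",s["clock"],"j",s["joints"].round(2))
                                         ^^^^^^^^^^^^^^^^^^^^^^^^
AttributeError: 'float' object has no attribute 'round'
```

```bash
sed -i 's/s\["gripper_width"\].round(4)/round(s["gripper_width"],4)/' d.py
```

pendant(motion="-0.04,0.0277,0.006,0,0,0\n-0.04,0.0278,0.006,0,0,0\n-0.04,0.0278,0.006,0,0,0\n-0.04,0.0277,0.006,0,0,0\n-0.04,0.0278,0.006,0,0,0\n-0.04,0.0278,0.006,0,0,0\n-0.04,0.0277,0.007,0,0,0\n-0.04,0.0278,0.007,0,0,0\n-0.04,0.0278,0.007,0,0,0\n-0.04,0.0277,0.007,0,0,0\n0,0,0,0,0,0\n0,0,0,0,0,0")

```text
clock: 2.25
tcp_pos: [0.5562, 0.2538, 0.1503]
tool_rot: [-3.141, 0.0, 1.716]
ft_force: [-0.4, 0.4, -0.3]
gripper_width: 0.0502
grip_force: 0.0
```

```bash
python3 d.py .555 .2545 .07 8.3
```

```text
toolY 8.3 pos [0.5562 0.2538 0.1503] tiltz [-5.e-04 -4.e-04 -1.e+00]
delta tool [ 0.0009 -0.001   0.0803]
rz -0.0
delta after turn [ 0.0009 -0.001   0.0803]
F [-0.39  0.35 -0.33] w 0.0502 0.0 clk 2.25 j [-0.73  0.48  0.33  1.77 -0.19  0.92 -0.18]
```

Descend, then close.

pendant(motion="0.0009,-0.001,0.03,0,0,0\n0,0,0.03,0,0,0\n0,0,0.015,0,0,0\n0,0,0.005,0,0,0\n0,0,0,0,0,0\n0,0,0,0,0,0")

```text
clock: 2.85
tcp_pos: [0.5552, 0.2567, 0.0718]
tool_rot: [3.14, -0.001, 1.718]
ft_force: [-0.1, 1.0, 0.2]
gripper_width: 0.0504
grip_force: 0.0
```

pendant(motion="0,0,0,0,0,0\n0,0,0,0,0,0\n0,0,0,0,0,0\n0,0,0,0,0,0\n0,0,0,0,0,0\n0,0,0,0,0,0", finger_gap=0, squeeze=25)

```text
clock: 3.45
tcp_pos: [0.5548, 0.2561, 0.0709]
tool_rot: [3.141, -0.0, 1.717]
ft_force: [0.3, -0.6, 2.6]
gripper_width: 0.0193
grip_force: 25.0
```

```bash
python3 d.py .555 .2545 .07 8.3
```

```text
toolY 8.36 pos [0.5548 0.2561 0.0709] tiltz [ 7.e-04  3.e-04 -1.e+00]
delta tool [-0.0016 -0.0001  0.0009]
rz 0.001
delta after turn [-0.0016 -0.0001  0.0009]
F [ 0.34 -0.56  2.59] w 0.0193 25.000383853912354 clk 3.45 j [-0.71  0.59  0.29  1.82 -0.23  0.77 -0.15]
```

pendant(motion="0,0,-0.02,0,0,0\n0,0,-0.03,0,0,0\n0,0,-0.03,0,0,0\n0,0,-0.02,0,0,0\n0,0,0,0,0,0\n0,0,0,0,0,0")

```text
clock: 4.05
tcp_pos: [0.554, 0.2559, 0.17]
tool_rot: [-3.141, 0.0, 1.717]
ft_force: [-0.3, -0.3, -1.5]
gripper_width: 0.0193
grip_force: 25.0
```

```bash
python3 d.py .5415 -.0532 .17 8.3
```

```text
toolY 8.37 pos [0.554  0.2559 0.17  ] tiltz [-6.e-04 -1.e-04 -1.e+00]
delta tool [-0.304  -0.0574  0.    ]
rz 0.0012
delta after turn [-0.304 -0.057  0.   ]
F [-0.27 -0.27 -1.47] w 0.0193 24.999316334724426 clk 4.05 j [-0.74  0.46  0.34  1.76 -0.18  0.95 -0.19]
```

pendant(motion="-0.02,-0.004,0,0,0,0\n-0.034,-0.0064,0,0,0,0\n-0.04,-0.0075,0,0,0,0\n-0.04,-0.0075,0,0,0,0\n-0.04,-0.0075,0,0,0,0\n-0.04,-0.0075,0,0,0,0\n-0.04,-0.0075,0,0,0,0\n-0.03,-0.0056,0,0,0,0\n-0.02,-0.0038,0,0,0,0\n0,0,0,0,0,0\n0,0,0,0,0,0\n0,0,0,0,0,0")

```text
clock: 5.25
tcp_pos: [0.5415, -0.052, 0.1699]
tool_rot: [-3.14, -0.001, 1.718]
ft_force: [0.0, 0.4, -0.7]
gripper_width: 0.0194
grip_force: 25.0
```

```bash
python3 d.py .5415 -.0532 .052 8.3
```

Run:
```python
from h import *
c=cam("wrist"); cv2.imwrite("pics/w1.png",c["img"][...,::-1])
```

```text
toolY 8.45 pos [ 0.5415 -0.052   0.1699] tiltz [-1.4e-03  5.0e-04 -1.0e+00]
delta tool [-0.0013 -0.      0.1179]
rz 0.0025
delta after turn [-0.0013  0.      0.1179]
F [ 0.03  0.41 -0.72] w 0.0194 24.999435245990753 clk 5.25 j [-0.31  0.36  0.43  1.93 -0.19  0.9   0.36]
```

View pics/w1.png

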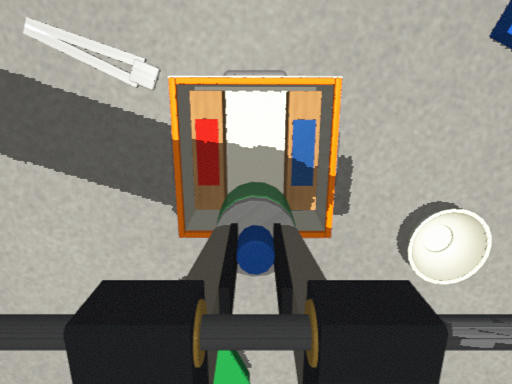

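The green jar hangs upright over the box. The seal frame spans about (170..340, 78..237) and its lane lines up with the jar. I re-measure the seal from this view before lowering.

Run:
```python
from h import *
c=cam("wrist");hsv=cv2.cvtColor(c["img"],cv2.COLOR_RGB2HSV);m=((hsv[...,0]>=5)&(hsv[...,0]<=18)&(hsv[...,1]>170)&(hsv[...,2]>150)).astype(np.uint8)
m[:60]=0;m[245:]=0;m[:,:150]=0;m[:,360:]=0
P=cloud(c); m&=((P[...,2]>.078)&(P[...,2]<.09)).astype(np.uint8)
v,u=np.nonzero(m);Q=np.array([plane(c,a,b,.085)[:2] for a,b in zip(u,v)],np.float32)*1000
print(len(u),np.median(P[m>0][:,2]),cv2.minAreaRect(Q))
h=cv2.minAreaRect(Q)
```

```bash
python3 m.py side | grep -E "seal|carton"
```

```text
1641 0.08599777391712106 ((536.489990234375, -26.2430419921875), (125.84934997558594, 124.95800018310547), 8.470664024353027)
seal n 95 px [280.2 185.7] z [0.0814 0.085  0.0874] mean [0.53   0.0345] rect 528.1 33.8 121.0 8.6 8.4 depthmean [0.5301 0.0341 0.0846]
cartonblue n 42 px [267.  178.5] z [0.0402 0.0424 0.0442] mean [ 0.5799 -0.0178] rect 579.8 -19.6 15.7 28.4 7.7 depthmean [ 0.5796 -0.0166  0.0423]
cartonred n 71 px [299.3 181. ] z [0.0402 0.0423 0.0438] mean [ 0.4961 -0.0381] rect 495.8 -39.8 18.1 44.5 7.0 depthmean [ 0.496  -0.0371  0.0421]
```

pendant(motion="-0.0015,-0.0005,0.02,0,0,0\n0,0,0.025,0,0,0\n0,0,0.02,0,0,0\n0,0,0.015,0,0,0\n0,0,0.015,0,0,0\n0,0,0.01,0,0,0\n0,0,0.006,0,0,0\n0,0,0.004,0,0,0\n0,0,0,0,0,0\n0,0,0,0,0,0")

```text
clock: 6.4
tcp_pos: [0.5421, -0.0547, 0.056]
tool_rot: [3.141, 0.0, 1.717]
ft_force: [-0.6, -1.2, -1.4]
gripper_width: 0.0193
grip_force: 25.0
```

```bash
python3 d.py .5411 -.0537 .051 8.4
```

```text
toolY 8.36 pos [ 0.5421 -0.0547  0.056 ] tiltz [ 9.e-04  0.e+00 -1.e+00]
delta tool [ 0.0012 -0.0009  0.005 ]
rz -0.0008
delta after turn [ 0.0012 -0.0009  0.005 ]
F [-0.61 -1.18 -1.4 ] w 0.0193 24.999342262744904 clk 6.4 j [-0.25  0.53  0.36  1.99 -0.29  0.67  0.45]
```

pendant(motion="0,0,0.002,0,0,0\n0,0,0.002,0,0,0\n0,0,0.001,0,0,0\n0,0,0,0,0,0\n0,0,0,0,0,0")

```text
clock: 6.9
tcp_pos: [0.5419, -0.0546, 0.0509]
tool_rot: [3.141, -0.0, 1.717]
ft_force: [-1.2, 0.4, 3.1]
gripper_width: 0.0189
grip_force: 25.0
```

```bash
python3 d.py .5411 -.0537 .051 8.4
```

```text
toolY 8.36 pos [ 0.5419 -0.0546  0.0509] tiltz [ 3.e-04  2.e-04 -1.e+00]
delta tool [ 0.001  -0.0006 -0.0001]
rz -0.0007
delta after turn [ 0.001  -0.0006 -0.0001]
F [-1.2   0.43  3.05] w 0.0189 25.000559091567993 clk 6.9 j [-0.24  0.54  0.36  1.99 -0.3   0.66  0.45]
```

The force has turned upward, so the jar is down. Release it (partly open) and lift.

pendant(motion="0,0,0,0,0,0\n0,0,0,0,0,0\n0,0,0,0,0,0", finger_gap=0.045)

```text
clock: 7.2
tcp_pos: [0.5418, -0.0547, 0.0505]
tool_rot: [3.141, 0.0, 1.717]
ft_force: [0.4, 1.0, -0.5]
gripper_width: 0.0413
grip_force: 0.0
```

pendant(motion="0,0,-0.01,0,0,0\n0,0,-0.03,0,0,0\n0,0,-0.04,0,0,0\n0,0,-0.04,0,0,0\n0,0,0,0,0,0\n0,0,0,0,0,0")

```text
clock: 7.8
tcp_pos: [0.5423, -0.0546, 0.1719]
tool_rot: [3.139, -0.0, 1.717]
ft_force: [-0.3, 0.4, -0.6]
gripper_width: 0.0452
grip_force: 0.0
```

```bash
python3 d.py .554 .339 .17 8.4; python3 m.py side | grep knob
```

```text
toolY 8.37 pos [ 0.5423 -0.0546  0.1719] tiltz [ 2.6e-03  6.0e-04 -1.0e+00]
delta tool [0.3877 0.0689 0.0022]
rz -0.0006
delta after turn [0.3876 0.0691 0.0022]
F [-0.28  0.37 -0.63] w 0.0452 0.0 clk 7.8 j [-0.32  0.35  0.44  1.93 -0.19  0.9   0.36]
amber knob n 83 px [227.2 285.6] z [0.08   0.0885 0.0907] mean [0.5526 0.3408] rect 553.2 340.7 16.5 25.5 20.9 depthmean [0.553  0.3398 0.0871]
blue knob none
```

Amber hasn't moved. Go over it.

pendant(motion="0.03,0.0053,0,0,0,0\n0.04,0.0071,0,0,0,0\n0.04,0.0071,0,0,0,0\n0.04,0.0071,0,0,0,0\n0.04,0.0071,0,0,0,0\n0.04,0.0071,0,0,0,0\n0.04,0.0071,0,0,0,0\n0.04,0.0071,0,0,0,0\n0.04,0.0071,0,0,0,0\n0.0377,0.0068,0,0,0,0\n0,0,0,0,0,0\n0,0,0,0,0,0")

```text
clock: 9.05
tcp_pos: [0.5522, 0.3391, 0.1684]
tool_rot: [-3.138, 0.002, 1.719]
ft_force: [-0.2, -0.3, 0.3]
gripper_width: 0.0447
grip_force: 0.0
```

```bash
python3 d.py .554 .3385 .07 8.4
```

Run:
```python
from h import *
c=cam("wrist");cv2.imwrite("pics/w2.png",c["img"][...,::-1])
```

```text
toolY 8.47 pos [0.5522 0.3391 0.1684] tiltz [-0.0028 -0.0025 -1.    ]
delta tool [-0.0006  0.002   0.0984]
rz 0.0012
delta after turn [-0.0006  0.002   0.0984]
F [-0.2  -0.34  0.27] w 0.0447 0.0 clk 9.05 j [-0.84  0.52  0.32  1.66 -0.19  0.99 -0.3 ]
```

```bash
python3 m.py top | grep -E "knob"
```

Run:
```python
from h import *
c=cam("top");P=cloud(c);hsv=cv2.cvtColor(c["img"],cv2.COLOR_RGB2HSV)
m=(hsv[...,0]>95)&(hsv[...,0]<125)&(hsv[...,1]>110)&(P[...,2]>.055)&(P[...,2]<.08)&(P[...,1]<.1)&(P[...,1]>-.12)&(abs(P[...,0]-.54)<.06)
v,u=np.nonzero(m);print(len(u),P[m].mean(0) if len(u) else 0, np.mean([plane(c,a,b,.069) for a,b in zip(u,v)],0))
```

```text
amber knob n 25 px [156.8 189.2] z [0.0881 0.0901 0.0927] mean [0.5546 0.3387] rect 554.0 338.2 14.0 11.1 0.1 depthmean [0.5545 0.3384 0.0901]
blue knob none
35 [ 0.54231795 -0.05408798  0.06896859] [ 0.54231718 -0.05409014  0.069     ]
```

The green jar stands at (0.542, -0.054) with its knob top at 0.069, as planned. Now grasp amber.

pendant(motion="-0.0006,0.001,0.03,0,0,0\n0,0,0.03,0,0,0\n0,0,0.02,0,0,0\n0,0,0.012,0,0,0\n0,0,0.005,0,0,0\n0,0,0,0,0,0\n0,0,0,0,0,0")

```text
clock: 9.9
tcp_pos: [0.5554, 0.3386, 0.0747]
tool_rot: [3.14, -0.001, 1.716]
ft_force: [-0.3, -0.7, 0.4]
gripper_width: 0.0454
grip_force: 0.0
```

pendant(motion="0,0,0,0,0,0\n0,0,0,0,0,0\n0,0,0,0,0,0\n0,0,0,0,0,0\n0,0,0,0,0,0", finger_gap=0, squeeze=25)

```text
clock: 10.4
tcp_pos: [0.5546, 0.3387, 0.0739]
tool_rot: [3.141, -0.0, 1.717]
ft_force: [-1.0, 0.1, 2.2]
gripper_width: 0.0192
grip_force: 25.0
```

```bash
python3 d.py .554 .3385 .07 8.4
```

```text
toolY 8.37 pos [0.5546 0.3387 0.0739] tiltz [ 2.e-04  3.e-04 -1.e+00]
delta tool [-0.0001 -0.0006  0.0039]
rz -0.0005
delta after turn [-0.0001 -0.0006  0.0039]
F [-0.97  0.09  2.16] w 0.0192 24.987995624542236 clk 10.4 j [-0.81  0.64  0.29  1.72 -0.23  0.82 -0.27]
```

pendant(motion="0,0,-0.02,0,0,0\n0,0,-0.03,0,0,0\n0,0,-0.03,0,0,0\n0,0,-0.02,0,0,0\n0,0,0,0,0,0\n0,0,0,0,0,0")

```text
clock: 11.0
tcp_pos: [0.5542, 0.3384, 0.173]
tool_rot: [-3.141, 0.0, 1.717]
ft_force: [0.3, 0.6, -1.8]
gripper_width: 0.0186
grip_force: 25.0
```

```bash
python3 d.py .5331 .0022 .17 8.4
```

```text
toolY 8.37 pos [0.5542 0.3384 0.173 ] tiltz [-4.e-04 -2.e-04 -1.e+00]
delta tool [-0.3295 -0.0698  0.003 ]
rz -0.0005
delta after turn [-0.3295 -0.07    0.003 ]
F [ 0.28  0.64 -1.76] w 0.0186 24.982117116451263 clk 11.0 j [-0.83  0.52  0.32  1.66 -0.19  1.   -0.3 ]
```

pendant(motion="-0.02,-0.0042,0,0,0,0\n-0.035,-0.0074,0,0,0,0\n-0.04,-0.0085,0,0,0,0\n-0.04,-0.0085,0,0,0,0\n-0.04,-0.0085,0,0,0,0\n-0.04,-0.0085,0,0,0,0\n-0.04,-0.0085,0,0,0,0\n-0.04,-0.0085,0,0,0,0\n-0.0345,-0.0072,0,0,0,0\n0,0,0,0,0,0\n0,0,0,0,0,0\n0,0,0,0,0,0")

```text
clock: 12.2
tcp_pos: [0.5329, 0.0037, 0.1726]
tool_rot: [-3.14, -0.001, 1.719]
ft_force: [-0.6, 0.5, -1.7]
gripper_width: 0.0191
grip_force: 25.0
```

```bash
python3 d.py .5331 .0017 .054 8.4
```

```text
toolY 8.46 pos [0.5329 0.0037 0.1726] tiltz [-1.8e-03  3.0e-04 -1.0e+00]
delta tool [-2.100e-03  1.000e-04  1.186e-01]
rz 0.0011
delta after turn [-2.100e-03  1.000e-04  1.186e-01]
F [-0.57  0.53 -1.72] w 0.0191 24.981783628463745 clk 12.2 j [-0.42  0.33  0.42  1.95 -0.17  0.89  0.24]
```

pendant(motion="-0.001,0,0.02,0,0,0\n0,0,0.025,0,0,0\n0,0,0.02,0,0,0\n0,0,0.015,0,0,0\n0,0,0.012,0,0,0\n0,0,0.01,0,0,0\n0,0,0.008,0,0,0\n0,0,0.003,0,0,0\n0,0,0,0,0,0\n0,0,0,0,0,0")

```text
clock: 13.2
tcp_pos: [0.534, 0.0013, 0.061]
tool_rot: [3.141, -0.0, 1.717]
ft_force: [-0.3, 0.4, -1.0]
gripper_width: 0.0192
grip_force: 25.0
```

```bash
python3 d.py .5331 .0017 .054 8.4
```

```text
toolY 8.36 pos [0.534  0.0013 0.061 ] tiltz [ 9.e-04  1.e-04 -1.e+00]
delta tool [ 0.0005 -0.0008  0.007 ]
rz -0.0008
delta after turn [ 0.0005 -0.0008  0.007 ]
F [-0.32  0.43 -0.99] w 0.0192 24.98278319835663 clk 13.2 j [-0.35  0.51  0.36  2.02 -0.28  0.67  0.33]
```

pendant(motion="0,-0.0005,0.003,0,0,0\n0,0,0.002,0,0,0\n0,0,0.002,0,0,0\n0,0,0,0,0,0\n0,0,0,0,0,0")

```text
clock: 13.7
tcp_pos: [0.5331, 0.0012, 0.0539]
tool_rot: [3.142, -0.0, 1.717]
ft_force: [-1.4, 0.7, 3.9]
gripper_width: 0.0192
grip_force: 25.0
```

```bash
python3 d.py .5331 .0017 .054 8.4
```

```text
toolY 8.35 pos [0.5331 0.0012 0.0539] tiltz [ 1.e-04  2.e-04 -1.e+00]
delta tool [ 0.0005  0.     -0.0001]
rz -0.0008
delta after turn [ 0.0005  0.     -0.0001]
F [-1.41  0.69  3.89] w 0.0192 24.99415934085846 clk 13.7 j [-0.35  0.52  0.35  2.02 -0.29  0.65  0.34]
```

Landed. Release, lift and go towards the lid, turning the tool to 34.5°.

pendant(motion="0,0,0,0,0,0\n0,0,0,0,0,0\n0,0,0,0,0,0", finger_gap=0.045)

```text
clock: 14.0
tcp_pos: [0.5332, 0.0013, 0.0535]
tool_rot: [3.141, 0.0, 1.717]
ft_force: [0.0, 0.6, 0.3]
gripper_width: 0.041
grip_force: 0.0
```

pendant(motion="0,0,-0.01,0,0,0\n0,0,-0.03,0,0,0\n0,0,-0.04,0,0,0\n0,0,-0.04,0,0,0\n0,0,0,0,0,-0.15\n0,0,0,0,0,-0.15\n0,0,0,0,0,-0.155\n0,0,0,0,0,0")

```text
clock: 14.8
tcp_pos: [0.5332, 0.0012, 0.1744]
tool_rot: [3.141, 0.0, 2.167]
ft_force: [-0.4, 0.5, -0.9]
gripper_width: 0.0448
grip_force: 0.0
```

```bash
python3 d.py .4715 -.274 .17 34.5
```

```text
toolY 34.16 pos [0.5332 0.0012 0.1744] tiltz [ 1.e-03  4.e-04 -1.e+00]
delta tool [-0.1931 -0.2056  0.0042]
rz -0.0059
delta after turn [-0.1918 -0.2068  0.0042]
F [-0.35  0.46 -0.91] w 0.0448 0.0 clk 14.8 j [-0.35  0.32  0.34  1.95 -0.14  0.89  0.66]
```

pendant(motion="-0.015,-0.016,0,0,0,-0.005\n-0.027,-0.0288,0,0,0,0\n-0.03,-0.032,0,0,0,0\n-0.03,-0.032,0,0,0,0\n-0.03,-0.032,0,0,0,0\n-0.03,-0.032,0,0,0,0\n-0.0298,-0.034,0,0,0,0\n0,0,0,0,0,0\n0,0,0,0,0,0")

```text
clock: 15.7
tcp_pos: [0.4703, -0.2748, 0.1737]
tool_rot: [-3.142, 0.0, 2.166]
ft_force: [0.6, 1.1, -0.5]
gripper_width: 0.0445
grip_force: 0.0
```

```bash
python3 d.py .4715 -.274 .035 34.5
python3 m.py wrist | grep -E "lid|grip"
```

Run:
```python
from h import *
c=cam("top");i=c["img"][150:240,250:430,::-1];cv2.imwrite("pics/t3.png",cv2.resize(i,None,fx=4,fy=4))
```

```text
toolY 34.1 pos [ 0.4703 -0.2748  0.1737] tiltz [-0. -0. -1.]
delta tool [0.     0.0014 0.1387]
rz -0.0069
delta after turn [-0.      0.0014  0.1387]
F [ 0.62  1.14 -0.51] w 0.0445 0.0 clk 15.7 j [ 0.1   0.35  0.45  1.93 -0.19  0.91  1.24]
lidplate n 19570 px [255.5 168. ] z [0.0318 0.0327 0.0336] mean [ 0.4654 -0.2682] rect 470.6 -275.6 144.5 144.3 33.9 depthmean [ 0.4653 -0.268   0.0327]
grip top n 633 px [255.6 184.9] z [0.0577 0.0586 0.0595] mean [ 0.4702 -0.2752] rect 470.6 -275.9 11.5 47.0 33.8 depthmean [ 0.47   -0.2749  0.0586]
```

View pics/t3.png

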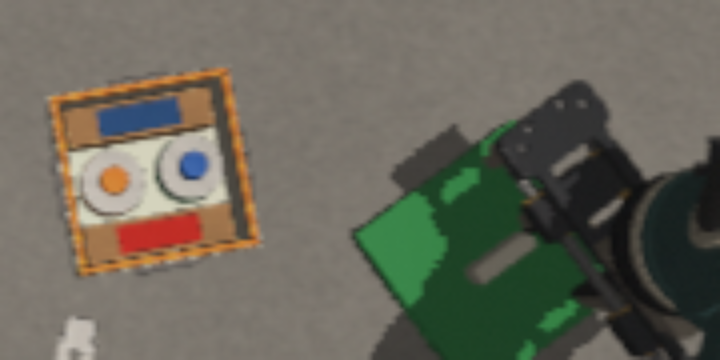

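Both jars stand upright in the lane (orange knob at (115,180), blue at (193,165) in the crop) and the cartons are in place. The tool is centred over the lid's grip and at the same yaw (34°). Descend and grip.

pendant(motion="0,0,0.02,0,0,0\n0,0,0.035,0,0,0\n0,0,0.035,0,0,0\n0,0,0.025,0,0,0\n0,0,0.013,0,0,0\n0,0,0.006,0,0,0\n0,0,0,0,0,0\n0,0,0,0,0,0\n0,0,0,0,0,0")

```text
clock: 16.7
tcp_pos: [0.4718, -0.2742, 0.0408]
tool_rot: [3.14, 0.002, 2.172]
ft_force: [-0.1, -0.5, -0.7]
gripper_width: 0.0453
grip_force: 0.0
```

```bash
python3 d.py .4706 -.2756 .033 34.0
```

```text
toolY 34.43 pos [ 0.4718 -0.2742  0.0408] tiltz [ 2.2e-03 -8.0e-04 -1.0e+00]
delta tool [-0.0005 -0.0018  0.0078]
rz 0.0075
delta after turn [-0.0005 -0.0018  0.0078]
F [-0.11 -0.48 -0.7 ] w 0.0453 0.0 clk 16.7 j [ 0.18  0.56  0.36  2.   -0.32  0.64  1.35]
```

pendant(motion="0,-0.0015,0.003,0,0,0\n0,0,0.0025,0,0,0\n0,0,0.0015,0,0,0\n0,0,0,0,0,0\n0,0,0,0,0,0")

```text
clock: 17.2
tcp_pos: [0.4696, -0.2747, 0.0325]
tool_rot: [-3.142, -0.0, 2.172]
ft_force: [-0.9, 0.6, -0.0]
gripper_width: 0.0448
grip_force: 0.0
```

pendant(motion="0,0,0,0,0,0\n0,0,0,0,0,0\n0,0,0,0,0,0\n0,0,0,0,0,0\n0,0,0,0,0,0", finger_gap=0, squeeze=55)

```text
clock: 17.7
tcp_pos: [0.4697, -0.2746, 0.0326]
tool_rot: [3.141, 0.0, 2.172]
ft_force: [0.2, -0.1, 0.0]
gripper_width: 0.0132
grip_force: 55.0
```

```bash
python3 d.py .4706 -.2756 .033 34.0
```

```text
toolY 34.44 pos [ 0.4697 -0.2746  0.0326] tiltz [ 2.e-04  0.e+00 -1.e+00]
delta tool [-0.0013  0.0002 -0.0004]
rz 0.0077
delta after turn [-0.0013  0.0002 -0.0004]
F [ 0.18 -0.09  0.02] w 0.0132 54.998679757118225 clk 17.7 j [ 0.19  0.57  0.36  2.   -0.33  0.63  1.36]
```

pendant(motion="0,0,-0.015,0,0,0\n0,0,-0.03,0,0,0\n0,0,-0.04,0,0,0\n0,0,-0.035,0,0,0\n0,0,-0.02,0,0,0\n0,0,0,0,0,0.15\n0,0,0,0,0,0.15\n0,0,0,0,0,0.15\n0,0,0,0,0,0\n0,0,0,0,0,0")

```text
clock: 18.7
tcp_pos: [0.4696, -0.2745, 0.1731]
tool_rot: [3.141, 0.0, 1.725]
ft_force: [-0.2, 0.5, -0.7]
gripper_width: 0.0136
grip_force: 55.0
```

```bash
python3 d.py .537 -.026 .17 8.4
```

Run:
```python
from h import *
from scipy.spatial.transform import Rotation as Ro
c=cam("wrist");s=robot.get_state();hsv=cv2.cvtColor(c["img"],cv2.COLOR_RGB2HSV);P=cloud(c)
z0=s["tcp_pos"][2]-.0011
m=(hsv[...,0]>50)&(hsv[...,0]<75)&(hsv[...,1]>130)&(abs(P[...,2]-z0)<.006)
v,u=np.nonzero(m);z=np.median(P[m][:,2]);Q=np.array([plane(c,a,b,z0)[:2] for a,b in zip(u,v)],np.float32)*1000
r=cv2.minAreaRect(Q);print(len(u),"z",z,z0,r)
R=Ro.from_euler("xyz",s["tool_rot"]).as_matrix();print("lid centre in tool mm",(R.T@np.array([r[0][0]-s["tcp_pos"][0]*1e3,r[0][1]-s["tcp_pos"][1]*1e3,0])).round(1))
cv2.imwrite("pics/w4.png",c["img"][...,::-1])
```

```text
toolY 8.86 pos [ 0.4696 -0.2745  0.1731] tiltz [ 3.e-04 -0.e+00 -1.e+00]
delta tool [0.2352 0.1049 0.0031]
rz 0.0081
delta after turn [0.236  0.1029 0.0031]
F [-0.21  0.5  -0.72] w 0.0136 54.99703824520111 clk 18.7 j [ 0.02  0.36  0.55  1.93 -0.24  0.91  0.85]
40113 z 0.17312082300461828 0.17185168324088615 ((466.98284912109375, -263.6141662597656), (144.64691162109375, 119.10225677490234), 8.642340660095215)
lid centre in tool mm [11.2 -0.9  0. ]
```

View pics/w4.png

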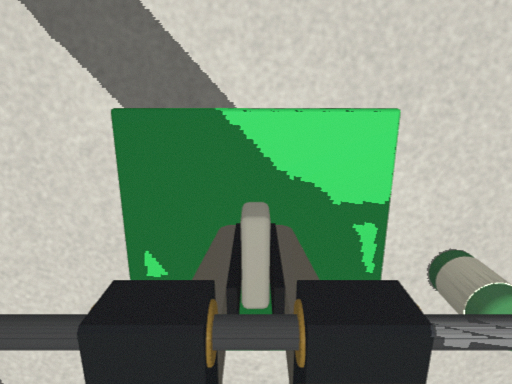

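The lid hangs level and aligned with the tool. Its far edge is at row 108, so its centre sits about 1.4 mm to the tool's -x. Aim the lid at the box centre (0.5373, -0.0259).

pendant(motion="0,0,0,0,0,0.006\n0.0173,0.0078,0,0,0,0\n0.03,0.013,0,0,0,0\n0.035,0.0153,0,0,0,0\n0.04,0.0175,0,0,0,0\n0.04,0.0175,0,0,0,0\n0.035,0.0153,0,0,0,0\n0.025,0.0109,0,0,0,0\n0.015,0.0065,0,0,0,0\n0,0,0,0,0,0\n0,0,0,0,0,0\n0,0,0,0,0,0")

```text
clock: 19.95
tcp_pos: [0.5377, -0.0266, 0.1727]
tool_rot: [-3.141, 0.001, 1.714]
ft_force: [0.2, -0.0, -1.3]
gripper_width: 0.0134
grip_force: 55.0
```

```bash
python3 d.py .5371 -.0245 .11 8.5
```

```text
toolY 8.19 pos [ 0.5377 -0.0266  0.1727] tiltz [-1.e-04 -5.e-04 -1.e+00]
delta tool [ 0.0022 -0.0003  0.0627]
rz -0.0054
delta after turn [ 0.0022 -0.0003  0.0627]
F [ 0.23 -0.05 -1.31] w 0.0134 54.99677896499634 clk 19.95 j [-0.4   0.35  0.47  1.94 -0.2   0.9   0.32]
```

pendant(motion="0.001,0,0.01,0,0,-0.004\n0.001,0,0.015,0,0,0\n0,0,0.013,0,0,0\n0,0,0.008,0,0,0\n0,0,0,0,0,0\n0,0,0,0,0,0\n0,0,0,0,0,0")

```text
clock: 20.65
tcp_pos: [0.5382, -0.023, 0.1271]
tool_rot: [3.141, 0.0, 1.72]
ft_force: [0.4, -0.2, -2.0]
gripper_width: 0.0134
grip_force: 55.0
```

```bash
python3 d.py .5371 -.0245 .11 8.5
```

Run:
```python
from h import *
c=cam("side");i=c["img"][100:230,210:370,::-1];cv2.imwrite("pics/s5.png",cv2.resize(i,None,fx=4,fy=4))
```

```text
toolY 8.52 pos [ 0.5382 -0.023   0.1271] tiltz [ 1.e-03  1.e-04 -1.e+00]
delta tool [-0.0013 -0.0014  0.0171]
rz 0.0004
delta after turn [-0.0013 -0.0014  0.0171]
F [ 0.42 -0.16 -2.02] w 0.0134 54.996827244758606 clk 20.65 j [-0.38  0.41  0.45  1.97 -0.24  0.81  0.35]
```

View pics/s5.png

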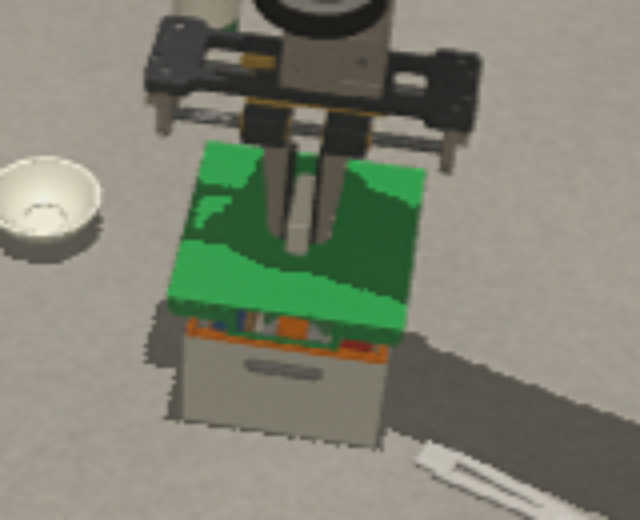

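The lid hovers square over the box, seal edge visible at rows 320–360 in the crop. I check the offset from the same camera.

Create lid.py:
```python
from h import *
z0=robot.get_state()["tcp_pos"][2]-.0011
for n in("side","top"):
    c=cam(n);hsv=cv2.cvtColor(c["img"],cv2.COLOR_RGB2HSV);P=cloud(c)
    m=(hsv[...,0]>50)&(hsv[...,0]<75)&(hsv[...,1]>130)&(abs(P[...,2]-z0)<.006)&(abs(P[...,0]-.537)<.1)&(abs(P[...,1]+.026)<.1)
    v,u=np.nonzero(m);Q=np.array([plane(c,a,b,z0)[:2] for a,b in zip(u,v)],np.float32)*1000
    print(n,len(u),np.median(P[m][:,2]).round(4),z0.round(4),cv2.minAreaRect(Q))
```

```bash
python3 lid.py
```

```text
side 1850 0.1267 0.126 ((538.4495849609375, -22.770309448242188), (142.4097442626953, 149.74749755859375), 8.463354110717773)
top 661 0.1273 0.126 ((532.6522827148438, 32.86186218261719), (146.88755798339844, 43.552860260009766), 0.4368850886821747)
```

pendant(motion="-0.001,-0.001,0,0,0,0\n0,0,0.006,0,0,0\n0,0,0.006,0,0,0\n0,0,0.006,0,0,0\n0,0,0.004,0,0,0\n0,0,0,0,0,0\n0,0,0,0,0,0")

```text
clock: 21.5
tcp_pos: [0.5369, -0.0241, 0.1044]
tool_rot: [-3.141, 0.0, 1.72]
ft_force: [-0.0, 0.8, -1.4]
gripper_width: 0.0136
grip_force: 55.0
```

```bash
python3 d.py .5371 -.0245 .086 8.5
```

```text
toolY 8.53 pos [ 0.5369 -0.0241  0.1044] tiltz [-2.e-04 -1.e-04 -1.e+00]
delta tool [-0.0004  0.0001  0.0184]
rz 0.0004
delta after turn [-0.0004  0.0001  0.0184]
F [-0.01  0.76 -1.42] w 0.0136 54.9968683719635 clk 21.5 j [-0.36  0.45  0.43  1.99 -0.26  0.76  0.37]
```

No contact yet and the flaps are around the walls. Press on in small steps.

pendant(motion="0,0,0.002,0,0,0\n0,0,0.002,0,0,0\n0,0,0.001,0,0,0\n0,0,0.001,0,0,0\n0,0,0,0,0,0")

```text
clock: 22.0
tcp_pos: [0.5372, -0.024, 0.0992]
tool_rot: [3.141, -0.0, 1.72]
ft_force: [-0.6, 0.2, 5.1]
gripper_width: 0.0135
grip_force: 55.0
```

pendant(motion="0,0,0.001,0,0,0\n0,0,0.001,0,0,0\n0,0,0,0,0,0")

```text
clock: 22.3
tcp_pos: [0.5377, -0.0241, 0.0982]
tool_rot: [3.14, -0.001, 1.719]
ft_force: [-2.0, -0.2, 13.0]
gripper_width: 0.0135
grip_force: 55.0
```

pendant(motion="0,0,0.001,0,0,0\n0,0,0.001,0,0,0\n0,0,0,0,0,0")

```text
clock: 22.6
tcp_pos: [0.5378, -0.0241, 0.0964]
tool_rot: [3.14, -0.001, 1.719]
ft_force: [-3.6, 0.4, 13.5]
gripper_width: 0.0137
grip_force: 55.0
```

pendant(motion="0,0,0.001,0,0,0\n0,0,0.001,0,0,0\n0,0,0,0,0,0")

```text
clock: 22.9
tcp_pos: [0.5372, -0.024, 0.0931]
tool_rot: [3.141, -0.0, 1.72]
ft_force: [0.2, 0.1, 0.7]
gripper_width: 0.0134
grip_force: 55.0
```

pendant(motion="0,0,0.001,0,0,0\n0,0,0.001,0,0,0\n0,0,0,0,0,0")

```text
clock: 23.2
tcp_pos: [0.5369, -0.024, 0.0901]
tool_rot: [-3.141, 0.0, 1.72]
ft_force: [-0.5, -0.4, -3.4]
gripper_width: 0.0135
grip_force: 55.0
```

pendant(motion="0,0,0.001,0,0,0\n0,0,0,0,0,0\n0,0,0,0,0,0")

```text
clock: 23.5
tcp_pos: [0.5369, -0.024, 0.0897]
tool_rot: [-3.142, -0.0, 1.72]
ft_force: [-0.7, 0.3, 1.1]
gripper_width: 0.0135
grip_force: 55.0
```

Clicked (13.5 N peak, then a drop and pull). Press on to about 13 N.

pendant(motion="0,0,0.001,0,0,0\n0,0,0.001,0,0,0\n0,0,0,0,0,0\n0,0,0,0,0,0")

```text
clock: 23.9
tcp_pos: [0.537, -0.024, 0.0882]
tool_rot: [3.141, -0.001, 1.72]
ft_force: [-3.2, 1.2, 8.7]
gripper_width: 0.0132
grip_force: 55.0
```

pendant(motion="0,0,0.001,0,0,0\n0,0,0.001,0,0,0\n0,0,0,0,0,0\n0,0,0,0,0,0")

```text
clock: 24.3
tcp_pos: [0.537, -0.024, 0.0867]
tool_rot: [3.141, -0.001, 1.72]
ft_force: [-4.8, 0.7, 12.7]
gripper_width: 0.0137
grip_force: 55.0
```

pendant(motion="0,0,0.0004,0,0,0\n0,0,0,0,0,0\n0,0,0,0,0,0\n0,0,0,0,0,0\n0,0,0,0,0,0")

```text
clock: 24.8
tcp_pos: [0.537, -0.024, 0.0864]
tool_rot: [3.141, -0.001, 1.72]
ft_force: [-5.0, 1.0, 13.4]
gripper_width: 0.0135
grip_force: 55.0
```

pendant(motion="0,0,0,0,0,0\n0,0,0,0,0,0\n0,0,0,0,0,0\n0,0,0,0,0,0\n0,0,0,0,0,0\n0,0,0,0,0,0\n0,0,0,0,0,0\n0,0,0,0,0,0\n0,0,0,0,0,0\n0,0,0,0,0,0")

```text
clock: 25.8
tcp_pos: [0.537, -0.024, 0.0864]
tool_rot: [3.141, -0.001, 1.72]
ft_force: [-4.3, 1.2, 12.9]
gripper_width: 0.0138
grip_force: 55.0
```

Run:
```python
from h import *
c=cam("side");i=c["img"][100:230,210:370,::-1];cv2.imwrite("pics/s6.png",cv2.resize(i,None,fx=4,fy=4))
P=cloud(c);hsv=cv2.cvtColor(c["img"],cv2.COLOR_RGB2HSV)
m=(hsv[...,0]>50)&(hsv[...,0]<75)&(hsv[...,1]>130)&(abs(P[...,2]-.085)<.006)&(abs(P[...,0]-.537)<.1)&(abs(P[...,1]+.026)<.1)
q=P[m];A=np.c_[q[:,:2]-[.537,-.026],np.ones(len(q))];print(np.linalg.lstsq(A,q[:,2],rcond=None)[0].round(4))
```

```text
[ 0.0004 -0.0014  0.086 ]
```

View pics/s6.png

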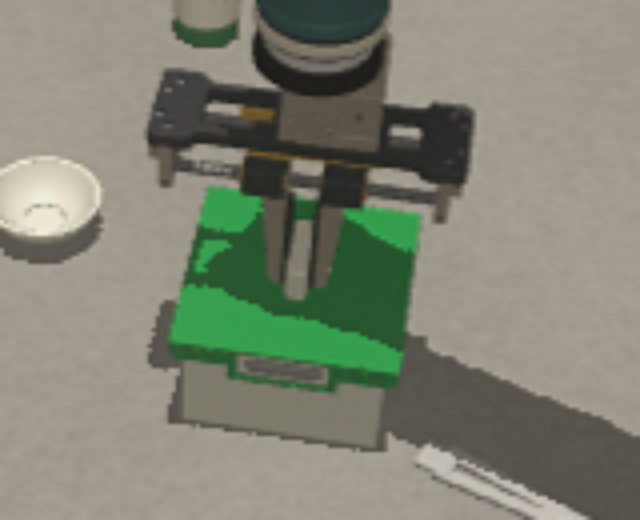

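The lid sits level at the seated height. The bead shows through the flap window at about (285,368) in the crop, and the push holds steady at 13 N. Handing in.

```bash
python3 -c "
from workcell import robot
print(robot.job_done())"
```

```text
the job is handed in; nothing more can be done
None
```

Both jars stand upright in the lane with the cartons in place, and the lid is clicked on; I handed in at about 26 s with the gripper still pressing at about 13 N, so the seal is roughly 4 mm down (worked out from the gripper's height, not measured directly).

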